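Hang the plate scraper in the snap hook

TASK

Hang the scraper on the tool stand's snap hook: hold it by its handle, bring its ring down over the hook's nose, press the ring gently in through the sprung gate until the gate snaps shut behind it, then let go so that the scraper hangs freely in the hook, blade down. The hook's height on its post is not known, so feel for it and do not ram the ring into the hook; leave the other things on the bench where they are.

Things in the scene. Friction and masses are not known exactly. Their poses are not given: they have to be found in the camera images.
- scraper_ring (a point): Centre of the steel ring on the end of the loose scraper's handle. Ring 24 mm inside, 36 mm outside, round bar 6 mm thick, rigid with the handle, its plane level 9 mm above the bench as the scraper lies flat. Own x points from the handle outwards along the scraper, z up.
- scraper_grip (a point): Centre of the scraper's grey handle, 9 mm above the bench: 64 mm long, 18 wide, 18 high. Own x points along the handle to the ring, whose centre is 46 mm ahead; the thin blade (36 mm wide) ends 67 mm behind. Scraper 131 mm long, 60 to 130 g; a 50 N grip holds it. The other long tool, the brush, has no ring.
- tool_stand: Fixed stand; origin on the bench plumb below the middle of the snap hook's throat; x points from hook nose to shank, z up. Hook: steel J of 8 mm bar in the x-z plane (y = 0): shank at x +13 mm, upright nose with its free end up at x -13, throat 18 mm clear. Hang it with the ring level, handle towards -x, ring centre about 17 mm to -x: nose inside the ring, the ring's far bar over the gate.
- stand_plate (a point): Middle of the stand's base plate top (130 x 110 mm, 12 mm high), at x +20, y +20 mm of the stand. Square post 20 mm, 325 mm high, at x +53, y +40 mm of the stand; an arm clamped to it carries the hook. The gate's axis is 190 to 240 mm above the bench, as the clamp happens to be set: not reported, to be felt or seen. Hung, the ring's centre is about 45 mm below the gate's axis.
- stand_post (a point): Top of the stand's square post, 325 mm above the bench. Heights on the hook, from the gate's axis: nose tip 8 mm above; a 12 mm swivel barrel on the shank from 18 mm above, its arm up to 61 mm above; rigid bowl floor 33 mm below. The stand bears 15 N from the held scraper and 15 N from the robot itself, no more. Let go inside the hook, the scraper swings down by itself.
- hook_plumb (a point): Point on the base plate, 12 mm up, plumb below the hook. The hook's sprung gate is a 5 mm steel finger hinged on the shank, lying level across the throat to the nose; it yields only downwards, into the hook. Takes about 3 to 6 N on the ring; snaps shut, and the push falls away, once the ring's bar is 17 to 23 mm below the gate's axis; some 8 mm farther the bar strikes the bowl.
- brush: Bystander: loose brush lying on the bench, about the scraper's length, no ring. Leave it.
- mug: Bystander: loose white mug, 82 mm across, 95 mm high, origin under its centre.
- boat: Bystander: loose white printed toy boat, 60 x 31 x 50 mm, origin under its centre.
- jar: Bystander: loose clear jar with black cap, 52 mm across, 60 mm high, origin under its centre.
- tape: Bystander: loose roll of yellow tape lying flat, 90 mm across, 24 mm high, origin under its centre.
- cutters: Bystander: loose side cutters lying flat, about 140 mm long, 12 mm high, origin under the middle.
There are look-alikes about, which are no part of the job. Leave any pink or turquoise look-alike of the part that bears scraper_ring alone.

How it is judged (in metres and radians):
On the way:
1. the scraper's ring, over the hook's throat, is pressed against the gate (over 2 N) (height (world z) of scraper_ring above 0.16 m and contact force between scraper and tool_stand above 2 N and x of scraper_ring in the frame of tool_stand between -0.035 and 0 m and y of scraper_ring in the frame of tool_stand between -0.015 and 0.015 m), for 0.05 s.
At the end, for the whole second after the job is handed in: The scraper hangs freely in the shut hook: ring up, blade down (within 0.6 rad of plumb), ring centre within 10 mm sideways of the throat's middle and 125 to 203 mm above the bench, at most swaying (under 0.3 m/s), bearing on the hook with its weight only (under 2.5 N), not jammed in the gate (horizontal distance between scraper_ring and tool_stand below 0.01 m and height (world z) of scraper_ring between 0.125 and 0.203 m and angle between scraper_ring's own x axis and vertical below 0.6 rad and linear speed of scraper below 0.3 m/s and contact force between scraper and tool_stand below 2.5 N); the robot touches nothing.
It fails at once if the held scraper is rammed against the hook or its stand (over 15 N) (contact force between scraper and tool_stand above 15 N and contact force between the fingers and scraper above 1 N).
It fails at once if the robot itself knocks against the tool stand (over 15 N) (contact force between any of the fingers, the arm and tool_stand above 15 N).
It fails at once if a bystander is pushed more than 30 mm from its place (distance of any of brush, mug, boat, jar, tape, cutters from where it was at the start of the episode above 0.03 m).
It also fails if it takes over 70 s, if anything falls off the work surface, if the arm or the gripper's body presses on something with over 40 N, if the wrist force passes 120 N, or if a joint passes its speed limit or range.

ROBOT

A 7-joint arm with a two-finger parallel gripper is mounted at the origin on the work surface. World frame = base frame: x ahead of the robot, y to its left, z up, the work surface at z = 0. Lengths are in m, angles in degrees, forces in N, time in s.
With the tool pointing down it reaches from about 0.425 to 0.875 m from the base axis. Payload 4.7 kg.
Tool frame: the origin (TCP) lies midway between the tips of the shut fingers; the grasp point (between the pads) lies 19 mm behind it; z points along the fingers, y is the direction in which the jaws open and shut (so a half turn about z gives the same grasp; the last joint's range is limited). The gripper opens to 87 mm and grips with 3 to 60 N. Pads are 19 mm wide; open, the fingers measure 117 mm over their backs; the gripper's body (75 mm by 190 mm) begins 51 mm behind the grasp point.
Start: joints at [74.318, 18.392, -4.016, 83.108, 1.295, 78.541, -3.26], TCP at [0.184, -0.623, 0.223] pointing down, gripper open.
Joint ranges: [-163.93, 163.93], [-17.29, 119.83], [-79.2, 71.16], [3.27, 140.29], [-89.18, 269.18], [5.43, 117.66], [-154.24, 154.24]. Speed limits (degrees/s): [147.25, 147.25, 180, 180, 180, 180, 180].

INTERFACE

Orientations are given as [roll, pitch, yaw] about the fixed x, y, z axes, in that order (R = Rz(yaw) Ry(pitch) Rx(roll)).
In Python, from cell import env gives the robot as it stands.
- The arm moves only by the tool apply_moves, never from a script. Its argument "targets" is a list of rows, each a list of 2 entries, a list of its own where there are three numbers: the shift along the world's x, y, z in mm, then the turn, a rotation vector about the world's x, y, z in rad. A call has 1 to 8 rows; each row is the pose to reach, as a shift and turn from the pose commanded when the call began; what a row does not reach only later rows make up. A row lasts 1/10 s, in which the tool goes at most 50 mm and 8.59 degrees, less where a joint would pass 70% of its speed; a pose out of reach is approached as far as the arm can. A call with a gripper value outside its range is refused whole. "hand" is the finger opening in mm, from 0 to 87, set as the call begins (left out, the last holds). The fingers move at their own pace and stop on an object; "squeeze" is the grip in N (left out, the last holds). Time passes only in rows, so rows that repeat a pose let the fingers close. It gives the time, the measured TCP pose, the force and the opening at its end, in the units of the state.
- env.get_obs(): the state, without advancing time (a new reading comes with each control period).
- env.read_camera(name): name is "scene" or "side" or "wrist"; returns a dict with "image" (480x640x3 uint8, red, green, blue), "camera_matrix" (3x3 intrinsics, pixels), "camera_from_world" (4x4, takes a point from world to camera coordinates); the wrist camera has in their place "mount" (4x4, takes a point from camera to tool coordinates, whose origin is the TCP and whose axes are the flange's). Camera axes: x right, y down, z forward; pixel columns grow to the right and rows downward; lengths in m; the calibration is good to about 2 mm. The wrist camera is an equidistant fisheye: a pixel r from the principal point sees the ray r / f radians off the axis. A picture is of the moment at which its call begins: read the wrist's pose just before it. There is no depth.
- env.sign_off(): hands the job in, once; it reports no verdict.
Trained networks look in a picture, given as the dict that the camera call returned (one of the last four; its "shot" number tells which), for a name from the list of things; names that differ only in an ending like _2 or _b are one class to them, and where a whole thing is asked for, a point or a joint stands for the part that bears it (a point fixed in the world has none). Each returns a list of dicts, best first, with "conf" (0 to 1); they miss things now and then, are a little off and sometimes report something else, mostly with a low value. They report only what shows in the picture. A call takes as long as a camera call. They do not tell look-alikes from the thing itself.
- env.regions_of(picture, target): "region" (480x640 bool, what is visible of it) and "rect" ([left, top, right, bottom] in pixels, round what is visible of it).
The state is a dict: "time_s": time; "qpos": joint angles; "joint_velocities": joint speeds; "effort": joint torques, N m; "tool_pos": TCP position; "tool_rot": TCP orientation; "force": force on the tool from outside, world axes, zero at the start; "wrist_torque": the same for the moment, N m; "grip_width": finger opening in m.
Only numpy, scipy, OpenCV 4.12 (cv2) and the standard library are available. Lean on these libraries where they do the work, as an engineer would, in place of code of your own. Each camera call takes 0.05 s, during which the arm holds its last target. There are 200 camera calls.

## Working session

There is one attempt and no reset: what is moved stays moved. The work goes in short steps, Python scripts to look and compute and a tool call to move; the robot and the scene stay as the last step left them, time stands still between calls to the robot, and variables do not carry over. Pictures are saved under pics/ and viewed, about 8 in all and at most 12, crops included, and the job is handed in when it is done.

Besides the shell and the picture viewer there is one more tool, called after "Call:" in YAML: its name, and indented under it one key for each argument. apply_moves: Moves the arm, as the interface text tells. Its arguments: {"type":"object","properties":{"targets":{"type":"array","items":{"type":"array"}},"hand":{"type":"number"},"squeeze":{"type":"number"}},"required":["targets"]}

```bash
mkdir -p pics; ls; python3 - <<'E'
from cell import env
import cv2
o=env.get_obs(); print({k:o[k] for k in('time_s','tool_pos','tool_rot','force','grip_width','qpos')})
for c in('scene','side'):
    p=env.read_camera(c); cv2.imwrite(f'pics/{c}0.png',p['image'][:,:,::-1])
    print(c,p['camera_matrix'],p['camera_from_world'])
    for n in('scraper_ring','scraper_grip','tool_stand','stand_plate','brush','mug','tape','boat','jar','cutters'):
        for r in env.regions_of(p,n): print(n,r['conf'],r['rect'])
E
```

```text
pics
{'time_s': 0.0, 'tool_pos': array([ 0.184269  , -0.622742  ,  0.22145974]), 'tool_rot': array([-1.79889348e+02,  6.86441816e-03,  1.64898612e+01]), 'force': array([ 0.33066925, -0.05519096, -0.13937376]), 'grip_width': 0.08705526958742904, 'qpos': array([74.31840325, 18.43840214, -4.01439725, 83.17593913,  1.29564639,
       78.54158786, -3.26056738])}
scene [[465.6566519    0.         314.7212855 ]
 [  0.         465.6566519  248.23550214]
 [  0.           0.           1.        ]] [[ 7.09527246e-01  7.04677314e-01  9.84420089e-04 -4.05797163e-01]
 [ 5.74393261e-01 -5.77536117e-01 -5.80107245e-01 -1.91881979e-01]
 [-4.08219877e-01  4.12167340e-01 -8.14539511e-01  1.36342779e+00]
 [ 0.00000000e+00  0.00000000e+00  0.00000000e+00  1.00000000e+00]]
scraper_ring 0.87 [235.1, 318.5, 290.5, 349.8]
scraper_ring 0.68 [264.4, 401.7, 288.4, 431.2]
scraper_ring 0.64 [346.4, 373.8, 405.8, 408.3]
scraper_ring 0.63 [113.3, 283.0, 146.9, 329.5]
scraper_ring 0.22 [323.6, 217.7, 398.2, 333.6]
scraper_grip 0.89 [348.6, 373.8, 406.1, 402.7]
scraper_grip 0.79 [111.9, 284.8, 147.3, 326.9]
scraper_g
[... 911 characters left out ...]
3, 313.8, 305.7]
scraper_ring 0.59 [447.9, 266.5, 485.7, 288.2]
scraper_grip 0.64 [339.9, 262.9, 384.0, 273.6]
scraper_grip 0.58 [407.9, 278.0, 425.0, 308.8]
scraper_grip 0.56 [261.9, 247.6, 299.2, 258.3]
scraper_grip 0.56 [442.0, 270.4, 485.3, 286.9]
tool_stand 0.64 [262.3, 190.4, 316.7, 308.1]
stand_plate 0.92 [261.3, 190.7, 316.5, 306.7]
brush 0.81 [378.7, 241.4, 426.6, 271.0]
mug 0.61 [265.6, 337.4, 299.9, 388.5]
tape 0.74 [329.9, 326.1, 365.8, 352.9]
boat 0.67 [307.6, 248.6, 327.2, 267.6]
jar 0.66 [341.2, 263.9, 382.0, 274.7]
jar 0.61 [336.0, 225.5, 351.9, 243.6]
cutters 0.63 [365.8, 298.7, 410.2, 328.0]
cutters 0.44 [263.7, 339.9, 302.0, 389.6]
cutters 0.16 [263.2, 186.6, 319.1, 305.9]
```

```bash
python3 - <<'E'
import cv2,numpy as np
a=cv2.imread('pics/scene0.png')[190:440,100:420];b=cv2.imread('pics/side0.png')[180:320,240:500]
a=cv2.resize(a,None,fx=2.0,fy=2.0,interpolation=cv2.INTER_CUBIC);cv2.imwrite('pics/a.png',a)
b=cv2.resize(b,None,fx=3,fy=3,interpolation=cv2.INTER_CUBIC);cv2.imwrite('pics/b.png',b)
E
```

```text
(no output)
```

View pics/a.png

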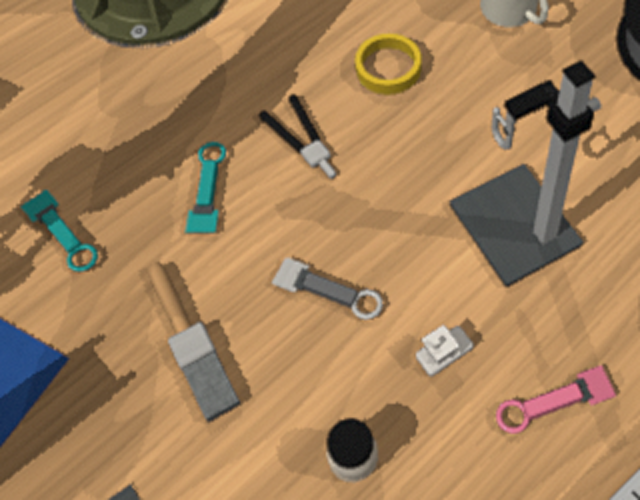

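View pics/b.png

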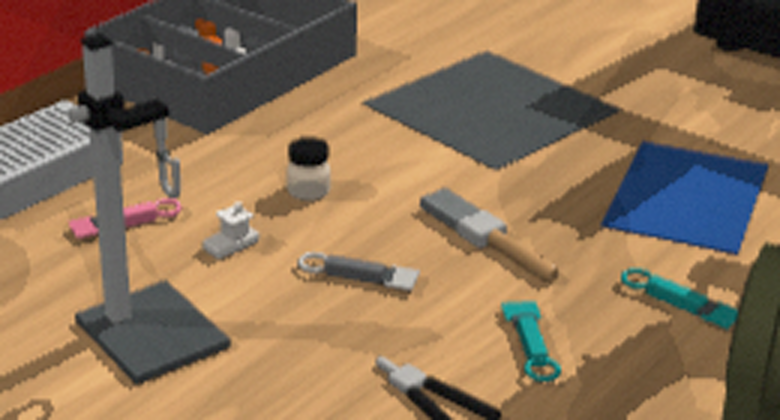

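The views show three ringed tools. In the scene picture they are:
- **Grey handle, steel ring:** about (265,335). This one fits the description.
- **Turquoise:** two of them, near (130,305) and (204,284).
- **Pink:** (377,390).

The stand's plate is near (358,302) and the hook near (351,252).

```bash
cat > h.py <<'E'
import numpy as np,cv2
from cell import env
CAM={}
def cam(p): return np.array(p['camera_matrix']),np.array(p['camera_from_world'])
def ray(p,uv):
    K,T=cam(p);R=T[:3,:3];d=R.T@np.linalg.solve(K,[uv[0],uv[1],1]);return -R.T@T[:3,3],d/np.linalg.norm(d)
def atz(p,uv,z):
    o,d=ray(p,uv);return o+d*(z-o[2])/d[2]
def tri(p,a,q,b):
    o1,d1=ray(p,a);o2,d2=ray(q,b);s=np.linalg.lstsq(np.c_[d1,-d2],o2-o1,rcond=None)[0]
    x,y=o1+d1*s[0],o2+d2*s[1];return (x+y)/2,np.linalg.norm(x-y)
def proj(p,X):
    K,T=cam(p);c=T[:3,:3]@X+T[:3,3];return (K@c/c[2])[:2]
E
python3 - <<'E'
from h import *
np.set_printoptions(precision=4,suppress=True)
s=env.read_camera('scene');d=env.read_camera('side')
S=lambda x,y:(x/2+100,y/2+190)
D=lambda x,y:(x/3+240,y/3+180)
print('ring',atz(s,S(367,304),.009),atz(d,D(312,263),.009))
print('grip',atz(s,S(328,289),.009),atz(d,D(358,270),.009))
print('blade',atz(s,S(280,273),.005),atz(d,D(414,280),.005))
print('plate s',[atz(s,S(*c),.012) for c in((450,204),(528,168),(582,240),(507,281))])
print('plate d',[atz(d,D(*c),.012) for c in((77,318),(165,282),(230,342),(140,378))])
print('posttop',atz(s,S(577,71),.325),atz(d,D(97,40),.325),tri(s,S(577,71),d,D(97,40)))
print('hook bottom',tri(s,S(504,145),d,D(172,195)))
print('arm end',tri(s,S(509,103),d,D(160,110)))
for n in ('scraper_grip','scraper_ring'):
  for p in (s,d):
    for r in env.regions_of(p,n)[:1]: pass
g=s['image'];
cv2.imwrite('pics/hook.png',np.hstack([cv2.resize(s['image'][215:275,335:405,::-1],(400,343),interpolation=2),cv2.resize(d['image'][185:255,255:315,::-1],(300,343),interpolation=2)]))
E
```

```text
ring [ 0.593  -0.1224  0.009 ] [ 0.5899 -0.1169  0.009 ]
grip [ 0.5474 -0.1414  0.009 ] [ 0.5435 -0.1383  0.009 ]
blade [ 0.4907 -0.1665  0.005 ] [ 0.4898 -0.1664  0.005 ]
plate s [array([0.5699, 0.0376, 0.012 ]), array([0.6031, 0.1438, 0.012 ]), array([0.7156, 0.1129, 0.012 ]), array([0.688 , 0.0104, 0.012 ])]
plate d [array([0.7052, 0.1203, 0.012 ]), array([0.6825, 0.015 , 0.012 ]), array([0.5573, 0.0488, 0.012 ]), array([0.5841, 0.1483, 0.012 ])]
posttop [0.6768 0.087  0.325 ] [0.6723 0.0916 0.325 ] (array([0.6759, 0.0885, 0.3228]), np.float64(4.46170459132733e-05))
hook bottom (array([0.6184, 0.0627, 0.1661]), np.float64(0.005581386714954237))
arm end (array([0.6265, 0.0587, 0.2542]), np.float64(0.0026676257298280793))
```

View pics/hook.png

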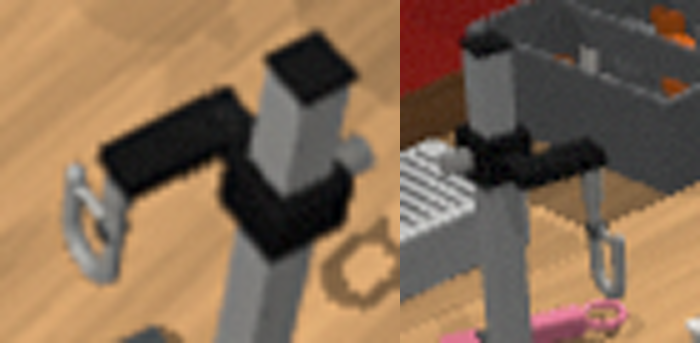

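Call:
apply_moves:
  targets:
    - [[360,482,0],[0,0,0.134]]
    - [[360,482,0],[0,0,0.134]]
    - [[360,482,0],[0,0,0.134]]
    - [[360,482,0],[0,0,0.134]]
    - [[360,482,0],[0,0,0.134]]
    - [[360,482,0],[0,0,0.134]]
    - [[360,482,0],[0,0,0.134]]
    - [[360,482,0],[0,0,0.134]]
  hand: 48
  squeeze: 55

```text
time_s: 2.2
tool_pos: [0.4248, -0.3011, 0.223]
tool_rot: [179.9, -0.0, 24.2]
force: [0.9, -0.3, -0.0]
grip_width: 0.0483
```

Call:
apply_moves:
  targets:
    - [[30,40,0],[0,0,0]]
    - [[60,80,0],[0,0,0]]
    - [[90,120,0],[0,0,0]]
    - [[120,160,0],[0,0,0]]
    - [[120,160,-40],[0,0,0]]
    - [[120,160,-70],[0,0,0]]
    - [[120,160,-70],[0,0,0]]

```text
time_s: 2.9
tool_pos: [0.5407, -0.1419, 0.1483]
tool_rot: [-179.7, 0.4, 24.2]
force: [-0.5, 0.4, 0.0]
grip_width: 0.048
```

```bash
cat >> h.py <<'E'
from scipy.spatial.transform import Rotation as Ro
def wpose():
    o=env.get_obs();T=np.eye(4);T[:3,:3]=Ro.from_euler('xyz',o['tool_rot'],degrees=True).as_matrix();T[:3,3]=o['tool_pos'];return T
def wray(p,T,uv):
    K=np.array(p['camera_matrix']);v=np.array([(uv[0]-K[0,2])/K[0,0],(uv[1]-K[1,2])/K[1,1]]);r=np.linalg.norm(v)
    d=np.r_[np.sin(r)*v/max(r,1e-9),np.cos(r)];M=T@np.array(p['mount']);return M[:3,3],M[:3,:3]@d
def watz(p,T,uv,z):
    o,d=wray(p,T,uv);return o+d*(z-o[2])/d[2]
def wproj(p,T,X):
    K=np.array(p['camera_matrix']);c=np.linalg.inv(T@np.array(p['mount']))@np.r_[X,1];r=np.arctan2(np.hypot(c[0],c[1]),c[2])
    v=c[:2]/np.hypot(c[0],c[1])*r;return K[0,0]*v[0]+K[0,2],K[1,1]*v[1]+K[1,2]
E
python3 - <<'E'
from h import *
np.set_printoptions(precision=4,suppress=True)
T=wpose();p=env.read_camera('wrist')
print(T[:3,3],env.get_obs()['tool_rot'],p['camera_matrix'])
print('pred ring,grip',wproj(p,T,[.5915,-.1197,.009]),wproj(p,T,[.5455,-.14,.009]))
for n in('scraper_ring','scraper_grip'):
    for r in env.regions_of(p,n):
        m=r['region'];ys,xs=np.nonzero(m);P=np.array([watz(p,T,(x,y),.009)[:2] for x,y in zip(xs,ys)][::5])
        c=P.mean(0);w,v=np.linalg.eigh(np.cov((P-c).T));print(n,r['conf'],r['rect'],c,np.degrees(np.arctan2(v[1,1],v[0,1])))
cv2.imwrite('pics/w1.png',p['image'][:,:,::-1])
E
```

```text
[ 0.5407 -0.1419  0.1483] [-179.8386    0.1799   24.1731] [[371.6483   0.     319.7635]
 [  0.     371.6483 235.9742]
 [  0.       0.       1.    ]]
pred ring,grip (np.float64(322.2806068945425), np.float64(156.01664532399877)) (np.float64(321.79052836745325), np.float64(216.32287780816446))
scraper_ring 0.91 [299.6, 137.0, 345.3, 287.2] [ 0.5383 -0.1436] -157.79380081102457
scraper_ring 0.67 [287.0, 375.0, 303.4, 376.3] [ 0.3855 -0.1837] 122.87491690933777
scraper_grip 0.93 [300.7, 135.3, 348.1, 290.7] [ 0.5391 -0.1431] -157.82751295796845
```

View pics/w1.png

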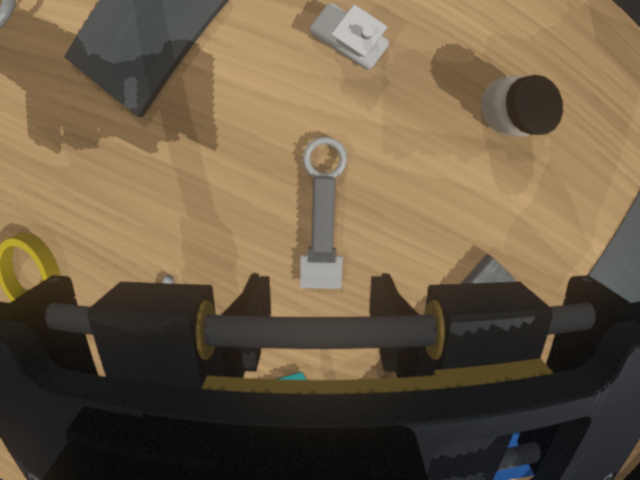

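The wrist view shows the grey-handled scraper with its steel ring at (325,158), its handle around (322,214) and the blade end at (321,289). It has no coloured parts, so this is the right one.

```bash
python3 - <<'E'
from h import *
np.set_printoptions(precision=4,suppress=True)
T=wpose();p=env.read_camera('wrist')
g=p['image'];r=watz(p,T,(325.5,158),.009);b=watz(p,T,(321.5,289),.004);h=watz(p,T,(322.5,214),.012)
d=r-b;print('ring',r,'blade',b,'handle',h,np.linalg.norm(d[:2]),np.degrees(np.arctan2(d[1],d[0])))
u=d[:2]/np.linalg.norm(d[:2]);print('grip from ring',r[:2]-.046*u,'from blade',b[:2]+.067*u,env.get_obs()['tool_rot'])
# hook height fit, both cameras
s=env.read_camera('scene');q=env.read_camera('side')
O=np.array([.6138,.0645]);c,sn=np.cos(np.radians(-14.5)),np.sin(np.radians(-14.5))
W=lambda x,y,z:np.array([O[0]+c*x-sn*y,O[1]+sn*x+c*y,z])
tipS=(335+75/5.714,215+165/5.714);botS=(335+103/5.714,215+282/5.714)
tipD=(255+220/5,185+232/4.9);botD=(255+208/5,185+295/4.9)
for z in(.19,.2,.21,.22,.23,.24):
  print(z,*[np.round(np.array(proj(k,W(x,0,z+dz)))-px,1) for k,x,dz,px in((s,-.013,.008,tipS),(s,0,-.041,botS),(q,-.013,.008,tipD),(q,0,-.041,botD))])
E
```

```text
ring [ 0.5961 -0.125   0.009 ] blade [ 0.486  -0.1708  0.004 ] handle [ 0.5523 -0.1419  0.012 ] 0.11925903966329723 22.607190258344612
grip from ring [ 0.5536 -0.1427] from blade [ 0.5479 -0.1451] [179.8724  -0.1364  24.1155]
0.19 [-0.9  4.1] [-3.9  0.8] [-0.1  5.7] [0.8 5.6]
0.2 [-0.6  1.3] [-3.6 -1.7] [-0.3  2.6] [0.6 2.6]
0.21 [-0.3 -1.5] [-3.3 -4.3] [-0.4 -0.5] [ 0.4 -0.3]
0.22 [-0.1 -4.3] [-3.  -6.9] [-0.6 -3.6] [ 0.3 -3.3]
0.23 [ 0.2 -7.3] [-2.7 -9.6] [-0.8 -6.7] [ 0.1 -6.3]
0.24 [  0.5 -10.2] [ -2.4 -12.3] [-1.  -9.8] [-0.1 -9.3]
```

Call:
apply_moves:
  targets:
    - [[0,0,-40],[0,0,0]]
    - [[0,0,-80],[0,0,0]]
    - [[0,0,-90],[0,0,0]]
    - [[0,0,-90],[0,0,0]]

```text
time_s: 3.6
tool_pos: [0.5431, -0.1428, 0.0621]
tool_rot: [-179.9, 0.1, 24.2]
force: [0.1, 0.8, 0.4]
grip_width: 0.0479
```

```bash
python3 - <<'E'
from h import *
np.set_printoptions(precision=4,suppress=True)
for i in range(3):
    T=wpose();p=env.read_camera('wrist');print(T[:3,3],env.get_obs()['tool_rot'])
for n in('scraper_grip',):
    for r in env.regions_of(p,n)[:2]:
        m=r['region'];ys,xs=np.nonzero(m)
        top=(xs[ys<ys.min()+30].mean(),ys.min());print(r['conf'],r['rect'],watz(p,T,top,.009))
cv2.imwrite('pics/w2.png',p['image'][:400,100:540,::-1])
E
```

```text
[ 0.5431 -0.1428  0.0621] [179.9662  -0.0466  24.1586]
[ 0.5445 -0.143   0.0637] [179.8879  -0.1328  24.1603]
[ 0.5454 -0.1431  0.0646] [179.8461  -0.1686  24.1625]
0.96 [288.9, 145.1, 351.8, 320.2] [ 0.6074 -0.1144  0.009 ]
```

View pics/w2.png

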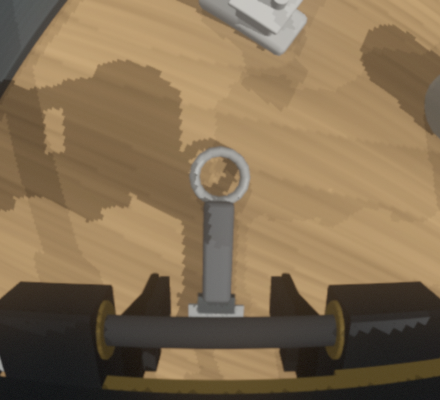

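The ring is at (320,176) and the handle at (318,250), centred between the fingertips. I'll go down and grip.

Call:
apply_moves:
  targets:
    - [[0,0,-30],[0,0,-0.01]]
    - [[0,0,-52],[0,0,-0.01]]
    - [[0,0,-59],[0,0,-0.01]]
    - [[0,0,-59],[0,0,-0.01]]
    - [[0,0,-59],[0,0,-0.01]]

```text
time_s: 4.3
tool_pos: [0.5451, -0.143, 0.0051]
tool_rot: [179.9, -0.1, 23.6]
force: [0.3, -0.5, 0.8]
grip_width: 0.0481
```

Call:
apply_moves:
  targets:
    - [[0,0,0],[0,0,0]]
    - [[0,0,0],[0,0,0]]
    - [[0,0,0],[0,0,0]]
    - [[0,0,0],[0,0,0]]
    - [[0,0,0],[0,0,0]]
    - [[0,0,0],[0,0,0]]
  hand: 5
  squeeze: 55

```text
time_s: 4.9
tool_pos: [0.5439, -0.1428, 0.0038]
tool_rot: [180.0, 0.0, 23.6]
force: [-0.4, -0.2, 1.5]
grip_width: 0.0174
```

Call:
apply_moves:
  targets:
    - [[0,0,40],[0,0,0]]
    - [[0,0,85],[0,0,-0.11]]
    - [[-15,0,130],[0,0,-0.22]]
    - [[-35,10,175],[0,0,-0.33]]
    - [[-45,40,205],[0,0,-0.44]]
    - [[-45,80,225],[0,0,-0.55]]
    - [[-45,125,236],[0,0,-0.665]]
    - [[-40,170,236],[0,0,-0.665]]

```text
time_s: 5.7
tool_pos: [0.5043, 0.0285, 0.2417]
tool_rot: [180.0, -0.2, -14.7]
force: [0.8, 0.5, -1.6]
grip_width: 0.0174
```

Call:
apply_moves:
  targets:
    - [[2,35,0],[0,0,0]]
    - [[5,60,0],[0,0,0]]
    - [[5,65,0],[0,0,0]]
    - [[5,65,0],[0,0,0]]
    - [[5,65,0],[0,0,0]]

```text
time_s: 6.2
tool_pos: [0.5088, 0.0904, 0.2392]
tool_rot: [179.9, 0.0, -14.6]
force: [-0.3, -0.6, -0.7]
grip_width: 0.0174
```

```bash
python3 - <<'E'
from h import *
np.set_printoptions(precision=4,suppress=True)
s=env.read_camera('scene');d=env.read_camera('side');T=wpose();w=env.read_camera('wrist')
print(T[:3,3],env.get_obs()['tool_rot'],env.get_obs()['force'],env.get_obs()['grip_width'])
R=T[:3,3]+T[:3,:3]@[.0516,0,-.005];print('pred ring',R,proj(s,R),proj(d,R),wproj(w,T,R))
A=cv2.resize(s['image'][215:295,300:400,::-1],(500,400),interpolation=2);B=cv2.resize(d['image'][185:265,255:315,::-1],(300,400),interpolation=2)
cv2.imwrite('pics/c.png',np.hstack([A,B]));cv2.imwrite('pics/w3.png',cv2.resize(w['image'][20:340,140:560,::-1],(790,602-2),interpolation=2))
E
```

```text
[0.5089 0.0902 0.2393] [179.9611   0.0135 -14.6673] [ 0.7985 -0.7638 -0.8597] 0.017310014496856256
pred ring [0.5588 0.0771 0.2443] [336.5191 220.7414] [306.7559 229.6539] (np.float64(321.3131262876695), np.float64(187.60918236486071))
```

View pics/c.png

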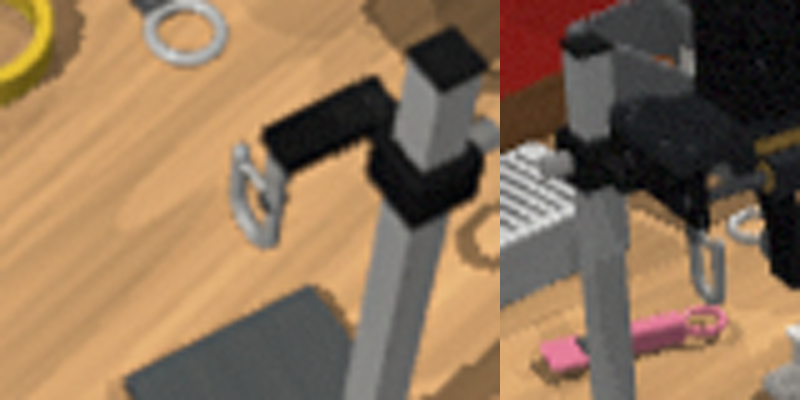

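View pics/w3.png

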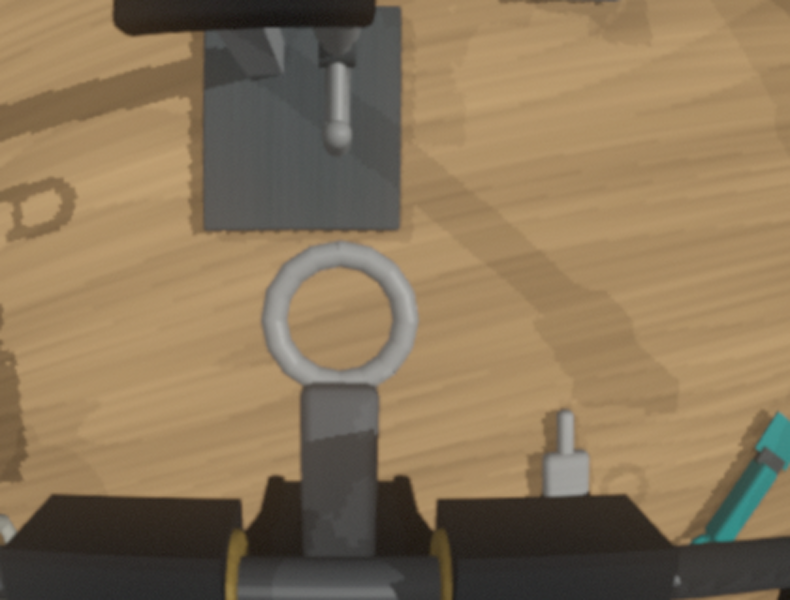

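The wrist view shows the ring at (321,188) with the nose end at (320,93), in line with each other. The plate's edges stand upright, so the yaw fits as well. Next I'll triangulate the nose tip.

```bash
python3 - <<'E'
from h import *
np.set_printoptions(precision=4,suppress=True)
s=env.read_camera('scene');d=env.read_camera('side');T=wpose();w=env.read_camera('wrist')
rays=[wray(w,T,(319.7,93.1)),ray(s,(348.2,244.6)),ray(d,(297.4,233))]
def ls(rs):
    A=sum(np.eye(3)-np.outer(v,v) for _,v in rs);b=sum((np.eye(3)-np.outer(v,v))@o for o,v in rs);return np.linalg.solve(A,b)
print('tip',ls(rays),ls(rays[:2]),ls([rays[0],rays[2]]),ls(rays[1:]))
print('wrist at z',watz(w,T,(319.7,93.1),.205),watz(w,T,(319.7,93.1),.215))
print('tip from stand est',[.6138-.013*.968,.0645+.013*.25], 'ring w',watz(w,T,(320.8,188.5),T[2,3]+.005),T[:3,3])
E
```

```text
tip [0.6031 0.068  0.2131] [0.602  0.0679 0.2109] [0.6025 0.0688 0.2144] [0.6043 0.0678 0.2132]
wrist at z [0.6022 0.0673 0.205 ] [0.6011 0.0676 0.215 ]
tip from stand est [0.601216, 0.06775] ring w [0.5585 0.0783 0.2445] [0.5089 0.091  0.2395]
```

Call:
apply_moves:
  targets:
    - [[13,-3,0],[0,0,0]]
    - [[26,-6,0],[0,0,0]]
    - [[39,-9,0],[0,0,0]]
    - [[39,-9,0],[0,0,0]]
    - [[39,-9,-6],[0,0,0]]
    - [[39,-9,-12],[0,0,0]]
    - [[39,-9,-16],[0,0,0]]
    - [[39,-9,-18],[0,0,0]]

```text
time_s: 7.3
tool_pos: [0.5471, 0.0832, 0.2208]
tool_rot: [180.0, 0.1, -14.5]
force: [0.3, -0.2, -1.8]
grip_width: 0.0175
```

```bash
python3 - <<'E'
from h import *
np.set_printoptions(precision=4,suppress=True)
s=env.read_camera('scene');T=wpose();w=env.read_camera('wrist');o=env.get_obs()
print(o['tool_pos'],o['tool_rot'],o['force'],o['wrist_torque'])
A=cv2.resize(s['image'][205:285,310:390,::-1],(400,400),interpolation=2);B=cv2.resize(w['image'][60:260,220:420,::-1],(400,400),interpolation=2)
cv2.imwrite('pics/e.png',np.hstack([A,B]))
E
```

```text
[0.5474 0.0832 0.2212] [179.9719   0.0335 -14.4949] [ 0.1472  0.4042 -0.3893] [0.0695 0.0306 0.0203]
```

View pics/e.png

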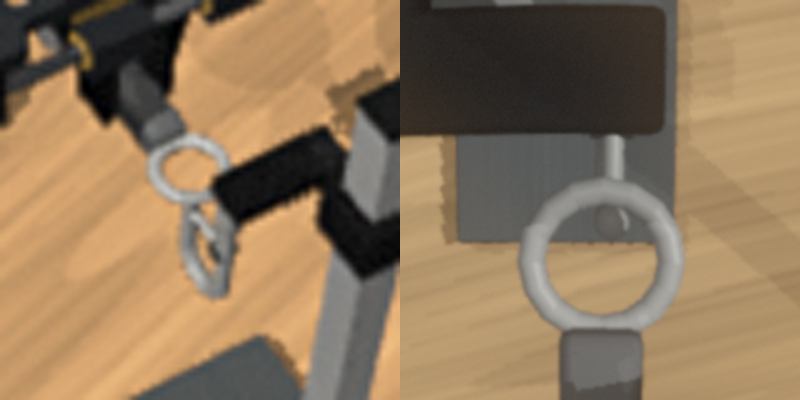

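```bash
python3 - <<'E'
from h import *
np.set_printoptions(precision=4,suppress=True)
T=wpose();w=env.read_camera('wrist')
t=watz(w,T,(326,171),.212);r=watz(w,T,(320.5,188),T[2,3]+.005);d=(t-r)[:2];c,s=np.cos(np.radians(-14.5)),np.sin(np.radians(-14.5))
print(T[:3,3],t,r,'stand dx,dy',d@[c,s],d@[-s,c])
E
```

```text
[0.5474 0.0832 0.2212] [0.6023 0.0667 0.212 ] [0.5973 0.0707 0.2262] stand dx,dy 0.005845393890176071 -0.0025925174528643046
```

Call:
apply_moves:
  targets:
    - [[1,-3,0],[0,0,0]]
    - [[1,-3,-3],[0,0,0]]
    - [[1,-3,-6],[0,0,0]]
    - [[1,-3,-9],[0,0,0]]
    - [[1,-3,-11],[0,0,0]]

```text
time_s: 7.95
tool_pos: [0.5486, 0.0802, 0.2101]
tool_rot: [180.0, 0.0, -14.5]
force: [-0.2, 0.5, -0.8]
grip_width: 0.0176
```

Call:
apply_moves:
  targets:
    - [[0,0,-1],[0,0,0]]
    - [[0,0,-2],[0,0,0]]
    - [[0,0,-3],[0,0,0]]

```text
time_s: 8.25
tool_pos: [0.5489, 0.0803, 0.2077]
tool_rot: [180.0, -0.0, -14.5]
force: [-1.2, -0.4, 1.1]
grip_width: 0.0174
```

Call:
apply_moves:
  targets:
    - [[0,0,-1],[0,0,0]]
    - [[0,0,-2],[0,0,0]]
    - [[0,0,-3],[0,0,0]]

```text
time_s: 8.55
tool_pos: [0.5488, 0.0804, 0.2049]
tool_rot: [180.0, -0.0, -14.5]
force: [-2.4, 0.5, 2.9]
grip_width: 0.0174
```

Call:
apply_moves:
  targets:
    - [[0,0,-1],[0,0,0]]
    - [[0,0,-2],[0,0,0]]
    - [[0,0,-3],[0,0,0]]
    - [[0,0,-4],[0,0,0]]

```text
time_s: 8.95
tool_pos: [0.5492, 0.0802, 0.2007]
tool_rot: [-180.0, -0.0, -14.5]
force: [-0.7, -0.6, 3.2]
grip_width: 0.0171
```

Call:
apply_moves:
  targets:
    - [[0,0,-1],[0,0,0]]
    - [[0,0,-2],[0,0,0]]
    - [[0,0,-3],[0,0,0]]
    - [[0,0,-4],[0,0,0]]

```text
time_s: 9.35
tool_pos: [0.5489, 0.0802, 0.1966]
tool_rot: [-180.0, -0.0, -14.5]
force: [-0.6, 0.7, 2.6]
grip_width: 0.0175
```

Call:
apply_moves:
  targets:
    - [[0,0,-1],[0,0,0]]
    - [[0,0,-2],[0,0,0]]
    - [[0,0,-3],[0,0,0]]
    - [[0,0,-4],[0,0,0]]
    - [[0,0,-5],[0,0,0]]

```text
time_s: 9.85
tool_pos: [0.5486, 0.0802, 0.1913]
tool_rot: [180.0, 0.0, -14.5]
force: [-1.6, -0.6, 1.7]
grip_width: 0.0173
```

Call:
apply_moves:
  targets:
    - [[0,0,-1],[0,0,0]]
    - [[0,0,-2],[0,0,0]]
    - [[0,0,-3],[0,0,0]]

```text
time_s: 10.15
tool_pos: [0.5486, 0.0802, 0.1883]
tool_rot: [180.0, 0.0, -14.5]
force: [-1.4, 1.2, 0.7]
grip_width: 0.0179
```

Call:
apply_moves:
  targets:
    - [[0,0,-1],[0,0,0]]
    - [[0,0,-2],[0,0,0]]

```text
time_s: 10.35
tool_pos: [0.5484, 0.0802, 0.1862]
tool_rot: [180.0, 0.1, -14.5]
force: [-2.7, 0.2, 1.3]
grip_width: 0.0174
```

Call:
apply_moves:
  targets:
    - [[0,0,-1],[0,0,0]]
    - [[0,0,-2],[0,0,0]]

```text
time_s: 10.55
tool_pos: [0.5479, 0.0802, 0.1837]
tool_rot: [180.0, 0.1, -14.5]
force: [-4.0, 0.9, -1.6]
grip_width: 0.0176
```

Call:
apply_moves:
  targets:
    - [[0,0,-1],[0,0,0]]
    - [[0,0,-2],[0,0,0]]
    - [[0,0,-2],[0,0,0]]

```text
time_s: 10.85
tool_pos: [0.5494, 0.0799, 0.1826]
tool_rot: [-180.0, -0.1, -14.5]
force: [0.0, 0.1, -1.4]
grip_width: 0.0174
```

Call:
apply_moves:
  targets:
    - [[0,0,-1],[0,0,0]]
    - [[0,0,-1],[0,0,0]]
    - [[0,0,-1],[0,0,0]]

```text
time_s: 11.15
tool_pos: [0.549, 0.0801, 0.1816]
tool_rot: [180.0, -0.0, -14.5]
force: [-0.0, 0.1, -1.3]
grip_width: 0.0175
```

The push built to about 4 N, then dropped to nothing at a TCP height of about 0.183, which is what the snap should feel like. I'll check by picture before letting go.

```bash
python3 - <<'E'
from h import *
np.set_printoptions(precision=4,suppress=True)
s=env.read_camera('scene');w=env.read_camera('wrist');o=env.get_obs()
print(o['tool_pos'],o['force'],o['wrist_torque'])
A=cv2.resize(s['image'][205:285,310:390,::-1],(400,400),interpolation=2);B=cv2.resize(w['image'][60:260,220:420,::-1],(400,400),interpolation=2)
cv2.imwrite('pics/f.png',np.hstack([A,B]))
E
```

```text
[0.5489 0.0802 0.1817] [-0.2637  0.2463 -0.6635] [-0.0017  0.0143 -0.0024]
```

View pics/f.png

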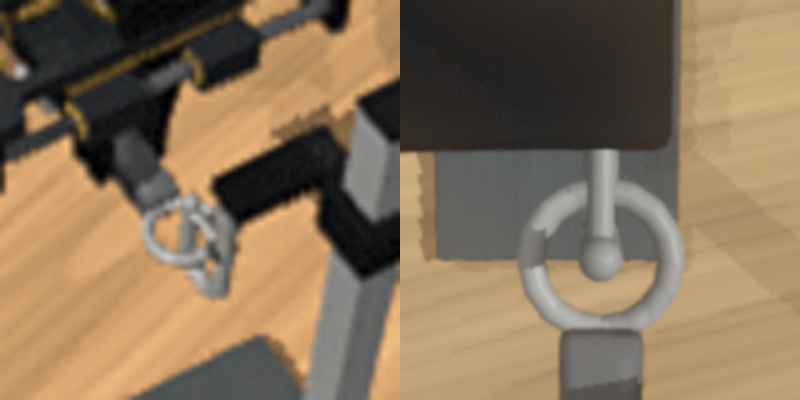

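The wrist picture shows the gate lying shut from the shank to the nose at (600,255), above the ring's far bar, and the nose is inside the ring. Now I'll let go and back away.

Call:
apply_moves:
  targets:
    - [[0,0,0],[0,0,0]]
    - [[0,0,0],[0,0,0]]
    - [[0,0,0],[0,0,0]]
    - [[0,0,0],[0,0,0]]
    - [[0,0,0],[0,0,0]]
    - [[0,0,0],[0,0,0]]
    - [[0,0,0],[0,0,0]]
    - [[0,0,0],[0,0,0]]
  hand: 64

```text
time_s: 12.05
tool_pos: [0.5488, 0.0802, 0.1816]
tool_rot: [180.0, 0.0, -14.5]
force: [0.4, -0.4, 0.1]
grip_width: 0.0628
```

Call:
apply_moves:
  targets:
    - [[-10,3,5],[0,0,0]]
    - [[-25,6,10],[0,0,0]]
    - [[-45,12,20],[0,0,0]]
    - [[-60,15,50],[0,0,0]]
    - [[-60,15,80],[0,0,0]]
    - [[-60,15,110],[0,0,0]]
    - [[-60,15,110],[0,0,0]]

```text
time_s: 12.75
tool_pos: [0.4903, 0.0963, 0.2963]
tool_rot: [-179.9, -0.4, -14.5]
force: [-0.1, 0.1, 0.6]
grip_width: 0.0639
```

Call:
apply_moves:
  targets:
    - [[0,-30,0],[0,0,0]]
    - [[0,-70,0],[0,0,0]]
    - [[0,-110,0],[0,0,0]]
    - [[0,-150,0],[0,0,0]]
    - [[0,-150,0],[0,0,0]]
    - [[0,-150,0],[0,0,0]]
    - [[0,-150,0],[0,0,0]]
    - [[0,-150,0],[0,0,0]]

```text
time_s: 13.55
tool_pos: [0.4888, -0.0531, 0.2915]
tool_rot: [-180.0, 0.0, -14.3]
force: [-0.2, -0.6, -0.1]
grip_width: 0.0642
```

```bash
python3 - <<'E'
from h import *
np.set_printoptions(precision=4,suppress=True)
f=[]
for i in range(8):
    s=env.read_camera('scene')
    if i in(0,7): f.append(s['image'].astype(int))
d=env.read_camera('side');o=env.get_obs()
print(o['time_s'],o['tool_pos'],o['force'],'diff',np.abs(f[0]-f[1])[215:320,310:400].max(2).__gt__(40).sum())
A=cv2.resize(s['image'][215:325,310:400,::-1],(409,500),interpolation=2);B=cv2.resize(d['image'][185:285,250:325,::-1],(375,500),interpolation=2)
cv2.imwrite('pics/g.png',np.hstack([A,B]))
E
```

```text
14.0 [ 0.4889 -0.0547  0.2916] [ 0.134  -0.7715  0.1338] diff 584
```

View pics/g.png

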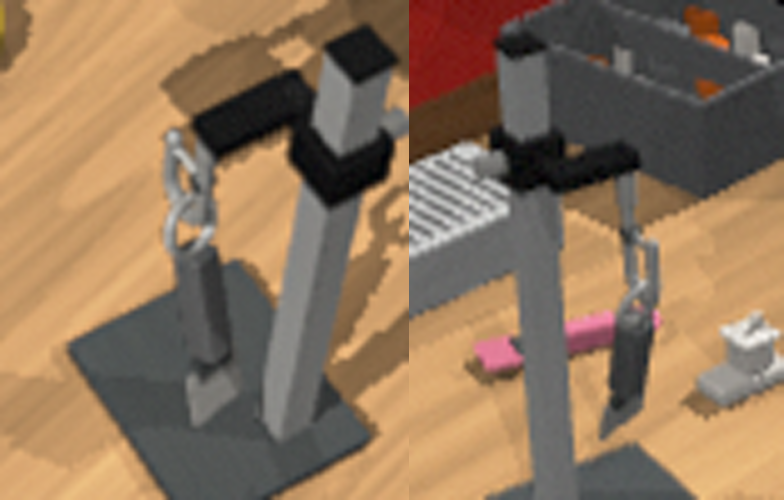

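It hangs in the shut hook but is still swaying, so I'll let it settle.

Call:
apply_moves:
  targets:
    - [[0,0,0],[0,0,0]]
    - [[0,0,0],[0,0,0]]
    - [[0,0,0],[0,0,0]]
    - [[0,0,0],[0,0,0]]
    - [[0,0,0],[0,0,0]]
    - [[0,0,0],[0,0,0]]
    - [[0,0,0],[0,0,0]]
    - [[0,0,0],[0,0,0]]

```text
time_s: 14.8
tool_pos: [0.4888, -0.0548, 0.2916]
tool_rot: [180.0, 0.0, -14.5]
force: [-0.5, 0.4, 0.1]
grip_width: 0.0642
```

Call:
apply_moves:
  targets:
    - [[0,0,0],[0,0,0]]
    - [[0,0,0],[0,0,0]]
    - [[0,0,0],[0,0,0]]
    - [[0,0,0],[0,0,0]]
    - [[0,0,0],[0,0,0]]
    - [[0,0,0],[0,0,0]]
    - [[0,0,0],[0,0,0]]
    - [[0,0,0],[0,0,0]]

```text
time_s: 15.6
tool_pos: [0.4889, -0.0548, 0.2916]
tool_rot: [180.0, -0.0, -14.5]
force: [0.5, 0.5, -0.3]
grip_width: 0.0642
```

Call:
apply_moves:
  targets:
    - [[0,0,0],[0,0,0]]
    - [[0,0,0],[0,0,0]]
    - [[0,0,0],[0,0,0]]
    - [[0,0,0],[0,0,0]]
    - [[0,0,0],[0,0,0]]
    - [[0,0,0],[0,0,0]]
    - [[0,0,0],[0,0,0]]
    - [[0,0,0],[0,0,0]]

```text
time_s: 16.4
tool_pos: [0.4888, -0.0548, 0.2916]
tool_rot: [180.0, 0.0, -14.5]
force: [0.8, -0.4, 0.3]
grip_width: 0.0639
```

Call:
apply_moves:
  targets:
    - [[0,0,0],[0,0,0]]
    - [[0,0,0],[0,0,0]]
    - [[0,0,0],[0,0,0]]
    - [[0,0,0],[0,0,0]]
    - [[0,0,0],[0,0,0]]
    - [[0,0,0],[0,0,0]]
    - [[0,0,0],[0,0,0]]
    - [[0,0,0],[0,0,0]]

```text
time_s: 17.2
tool_pos: [0.4888, -0.0548, 0.2916]
tool_rot: [180.0, 0.0, -14.5]
force: [-1.1, -0.0, -0.4]
grip_width: 0.064
```

Call:
apply_moves:
  targets:
    - [[0,0,0],[0,0,0]]
    - [[0,0,0],[0,0,0]]
    - [[0,0,0],[0,0,0]]
    - [[0,0,0],[0,0,0]]
    - [[0,0,0],[0,0,0]]
    - [[0,0,0],[0,0,0]]
    - [[0,0,0],[0,0,0]]
    - [[0,0,0],[0,0,0]]

```text
time_s: 18.0
tool_pos: [0.4889, -0.0548, 0.2916]
tool_rot: [180.0, 0.0, -14.5]
force: [0.8, 0.3, -0.3]
grip_width: 0.0638
```

```bash
python3 - <<'E'
from h import *
f=[]
for i in range(60): s=env.read_camera('scene');f.append(s['image'].astype(int))
g=lambda a,b:int((np.abs(a-b)[245:320,330:370].max(2)>40).sum())
print(env.get_obs()['time_s'],[g(f[i],f[i+4]) for i in range(0,56,4)])
d=env.read_camera('side')
A=cv2.resize(f[-1].astype(np.uint8)[215:325,310:400,::-1],(409,500),interpolation=2);B=cv2.resize(d['image'][185:285,250:325,::-1],(375,500),interpolation=2)
cv2.imwrite('pics/i.png',np.hstack([A,B]))
E
```

```text
21.0 [0, 0, 0, 0, 0, 0, 0, 0, 0, 0, 0, 0, 0, 0]
```

View pics/i.png

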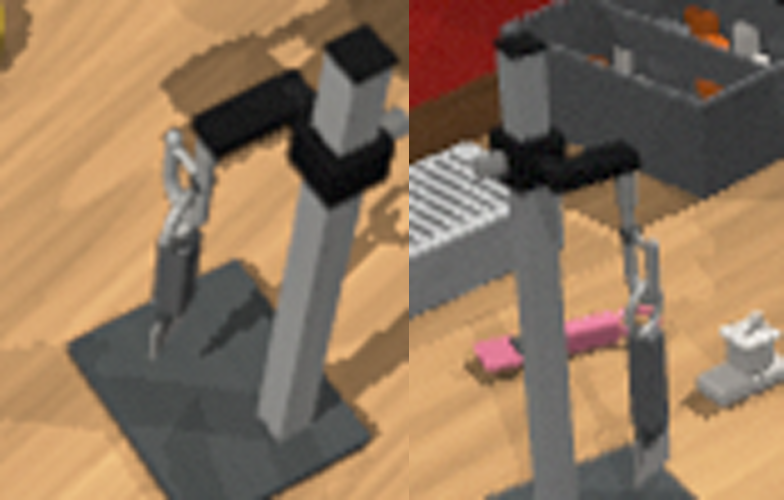

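```bash
python3 - <<'E'
from h import *
np.set_printoptions(precision=4,suppress=True)
s=env.read_camera('scene');d=env.read_camera('side')
S=lambda x,y:(310+x/4.545,215+y/4.545);D=lambda x,y:(250+(x-409)/5,185+y/5)
r,e1=tri(s,S(182,215),d,D(645,302));b,e2=tri(s,S(157,355),d,D(650,485));h,e3=tri(s,S(177,277),d,D(648,390))
print(r,b,h,e1,e2,e3);v=r-b;print('len',np.linalg.norm(v),'tilt',np.arccos(v[2]/np.linalg.norm(v)),'off',r[:2]-[.6148,.0635])
E
```

```text
[0.6163 0.0623 0.1653] [0.6166 0.0608 0.0353] [0.6155 0.0648 0.1062] 0.001054774311370769 0.007189868848654634 0.0012781629001450143
len 0.1300159370334351 tilt 0.011364573772604542 off [ 0.0015 -0.0012]
```

Plumb to about 0.01 rad, with the ring about 2 mm off the throat's middle, 165 mm above the bench, and still.

```bash
python3 -c "
from cell import env
print(env.sign_off())"
```

```text
the job is handed in; nothing more can be done
None
```

The scraper is hanging in the snap hook, blade down, with the gate shut. I handed the job in at about 21 s of the 70 s allowed.

**What I did:** I gripped the grey-handled scraper and left the pink and turquoise look-alikes alone. I brought its ring level over the hook's nose and felt the gate push back with about 4 N. That push fell to nothing at a ring height of about 0.188 m, and a picture showed the gate closed over the ring. Then I let go, backed away and waited for the swaying to stop.

**Last checks:**
- **Position:** the ring centre is about 2 mm sideways of the throat's middle and 165 mm above the bench.
- **Tilt:** the scraper is about 0.01 rad from plumb.
- **Motion:** there was no visible change over the last 3 s of pictures.
- **Robot:** the arm is clear of the stand and touching nothing.
- **Bystanders:** I did not measure them again at the end, but nothing was touched on the way.

**Disagreements:**
- The wrist camera overstated the scraper's length from the ring's centre to the blade end by about 5% (119 mm against 113 mm).
- In the final check the hanging scraper came out at about 130 mm from ring centre to blade end, again against 113 mm. The two sight lines to the blade end missed each other by 7 mm there, so that point is rough and the tilt figure with it.

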